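# Clear the mug from the camera and show it the citrus reamer

### The arm

A 6-joint arm with a two-finger parallel gripper is mounted at the origin on the work surface. World frame = base frame: x ahead of the robot, y to its left, z up, the work surface at z = 0. Lengths are in mm, angles in rad, forces in N, time in s.
With the tool pointing down it reaches from about 350 to 975 mm from the base axis. Payload 7.1 kg.
Tool frame: the origin (TCP) lies at the very end of the fingers, on their centre line; the grasp point (between the pads) lies 19 mm behind it; z points along the fingers, y is the line along which they close (so a half turn about z gives the same grasp; the last joint's range is limited). The gripper opens to 88 mm and grips with 3 to 60 N. Pads are 20 mm wide; open, the fingers measure 115 mm over their backs; the gripper's body (75 mm by 178 mm) begins 61 mm behind the grasp point.
Start: joints at [1.228, 0.423, 1.63, -0, 1.089, -0.019], TCP at [198.825, 592.514, 222.675] pointing down, gripper open.
Joint ranges: [-3, 3], [-0.9, 2.11], [0.09, 2.58], [-1.31, 4.45], [0.11, 2.69], [-2.54, 2.54]. Speed limits (rad/s): [2.39, 2.39, 3.01, 3.14, 3.14, 3.14].

### API

Orientations are given as a rotation vector (axis times angle).
In Python, from workcell import sensors, imaging, close_job gives the robot as it stands. The module is installed in compiled form; this text tells all that it offers.
- The arm moves only by the tool servo_tool, never from a script. Its argument "steps" is a list of rows, each a list of 3 entries, a list of its own where there are three numbers: the shift along the world's x, y, z in m, then the turn, a rotation vector about the world's x, y, z in degrees, then the opening, from -1 (shut) to 1 (fully open). A call has exactly 8 rows; each row shifts and turns the commanded pose from where the row before left it; what a row does not reach is not made up. A row lasts 1/12 s, in which the tool goes at most 41.7 mm and 7.16 degrees, less where a joint would pass 70% of its speed; a pose out of reach is approached as far as the arm can. A call is refused whole if a number of a shift passes 0.0417 or a number of a turn 7.16, either way. A call with a gripper value outside its range is refused whole. The fingers move at their own pace and stop on an object; the grip force is fixed at half the most. Time passes only in rows, so rows that do not move let the fingers close, or fill a call up. It gives the time, the measured TCP pose, the force, the opening and the grip force at its end, in the units of the state.
- sensors.get_obs(): the state, without advancing time (a new reading comes with each control period).
- imaging.get_image(name): name is "scene" or "top" or "wrist"; returns a dict with "color" (480x640x3 uint8, blue, green, red), "range_z" (480x640 float32, mm along the optical axis (not along the pixel's ray), 0 where there is no reading), "vertical_fov" (degrees; the focal length in pixels is half the picture's height over the tangent of half this angle, whatever the lens; pixels are square), "cx", "cy" (the principal point, pixels), "rvec" (rotation vector, rad) and "tvec" (3), from world to camera coordinates, as OpenCV has them; the wrist camera has in their place "tool_from_camera" (4x4, takes a point from camera to tool coordinates, whose origin is the TCP and whose axes are the flange's). Camera axes: x right, y down, z forward; pixel columns grow to the right and rows downward; lengths in mm; the calibration is good to about 2 mm. A picture is of the moment at which its call begins: read the wrist's pose just before it.
- close_job(): hands the job in; it is judged then, once.
The state is a dict: "t": time; "qpos": joint angles; "qvel": joint speeds; "joint_torque": joint torques, N m; "ee_pos": TCP position; "orientation": TCP orientation; "ft_force": force on the tool from outside, world axes, zero at the start; "moment": the same for the moment, N m; "width": finger opening in mm; "grasp_force": force on a finger pad.
Only numpy, scipy, OpenCV 4.12 (cv2) and the standard library are available. Lean on these libraries where they do the work, as an engineer would, in place of code of your own. Each camera call takes 0.05 s, during which the arm holds its last target. There are 200 camera calls.

### The job

The mug stands in the way in front of the inspection camera: hang it by its handle on the hook of the stand and let go of it. Then pick up the wooden citrus reamer and hold it still in the air in front of the camera, its ribbed tip pointing straight into the lens from 60 mm away and its whole length level, in line with the camera's line of sight. Finish while still holding it there, touching nothing with it, with the mug hanging on its hook and the pestle, spoon, mortar, tub and jar left where they were.

Things in the scene. Friction and masses are not known exactly. Their poses are not given: they have to be found in the camera images.
- mug_center (a point): Enamel mug, the only one with a handle: a straight round cup 66 mm across and 80 mm tall, wall 3 mm, 110 to 210 g, standing upright on the shelf in front of the camera. The point is its centre, 40 mm above its underside; z is up along the mug, y points to the handle, x runs through the handle's opening.
- mug_handle (a point): Centre of the opening in the mug's handle, 49.5 mm from the mug's axis (towards its y) and half-way up. The handle is an upright loop of 7 mm round bar; the opening is 33 mm wide (y) and 40 mm high (z); the outer edge of the handle is 73 mm from the mug's axis. Axes as the mug.
- hook_seat (a point): Place on the stand's hook where a handle hangs: top of a level round bar 8 mm thick, 234 mm above the shelf. x points along the bar from its free end to the stand's post (14 mm thick, 65 mm from this point, no taller than the bar), so the free end points about towards the robot; the free end is turned up, 61 mm from this point, its top 11 mm above the bar's top. z is up. The stand is fixed; its foot is 130 by 110 mm, 12 mm high.
- hook_stand: The fixed stand with the hook; origin on the shelf under the post, axes as hook_seat.
- reamer_grip (a point): Wooden citrus reamer, 168 mm long, 60 to 98 g, lying on the shelf beside a pestle and a spoon: a ribbed cone head (41 mm across at its base), a round neck 24 mm across and 50 mm long, then a swollen handle end (39 mm across). The point is the middle of the neck, near the centre of mass, about 20 mm above the shelf as it lies; x points along the reamer to the tip of the cone (92 mm away); the other end is 76 mm away.
- reamer_tip (a point): Tip of the reamer's ribbed cone, on its axis; axes as reamer_grip.
- reamer: The reamer as a whole; origin 20.5 mm beside the middle of the neck, x as reamer_grip.
- mug: The mug as a whole; origin at the centre of its underside, axes as mug_center. Hung on the hook and let go, it swings down under the bar and sways for some seconds.
- camera: Fixed inspection camera on a short stand (foot 120 by 140 mm, overall about 255 mm high); origin under the middle of the foot.
- camera_head: The camera's head, fixed; origin at the centre of the lens glass, about 220 mm above the shelf. x is the lens's axis pointing back into the camera, so the camera looks along -x: level, roughly towards the robot.
- view_point (a point): Point in the air 60 mm in front of the lens glass on its axis, where the reamer's tip belongs; axes as camera_head (the reamer's x should run along this x).
- pestle: Bystander: ceramic pestle lying on the shelf, 140 mm long, 32 mm thick; origin under its middle.
- spoon: Bystander: wooden spoon lying on the shelf along its x, 190 mm long, bowl towards +x; origin near its middle.
- mortar: Bystander: ceramic mortar, 124 mm across, 85 mm high; origin at the centre of its underside.
- tub: Bystander: closed white tub with a flip-top lid, 106 by 136 mm, 91 mm high; origin at the centre of its underside.
- jar: Bystander: closed glass jar, 72 mm across, 110 mm high; origin at the centre of its underside.
Things that resemble listed ones, but are neither listed nor needed, are in the scene too. Of the things that look like the mug, the largest one is meant.

How it is judged:
By the outcome, as a careful person would: the job done as asked, in the order asked, and still so for the second after the job is handed in, while the arm keeps its last pose, push and grip.
It also fails if it takes over 72 s, if anything falls off the work surface, if the arm or the gripper's body presses on something with over 40 N, if the wrist force passes 120 N, or if a joint passes its speed limit or range.

## Working session

There is one attempt and no reset: what is moved stays moved. The work goes in short steps, Python scripts to look and compute and a tool call to move; the robot and the scene stay as the last step left them, time stands still between calls to the robot, and variables do not carry over. Pictures are saved under pics/ and viewed, at most 10 in all, crops included, and the job is handed in when it is done.

Besides the shell and the picture viewer there is one more tool, called by a JSON object that holds its "method" and its "body". servo_tool: Moves the arm, as the interface text tells. Its arguments: {"type":"object","properties":{"steps":{"type":"array"}},"required":["steps"]}

```bash
mkdir -p pics
cat > h.py <<'E'
import numpy as np, cv2
from scipy.spatial.transform import Rotation as R
from workcell import sensors, imaging
def cam(name):
    o=sensors.get_obs(); im=imaging.get_image(name)
    f=240/np.tan(np.radians(im["vertical_fov"])/2)
    if name=="wrist":
        T=np.array(im["tool_from_camera"]).reshape(4,4)
        Rt=R.from_rotvec(o["orientation"]).as_matrix()
        Rc=Rt@T[:3,:3]; c=Rt@T[:3,3]+np.array(o["ee_pos"])
    else:
        Rw=R.from_rotvec(np.ravel(im["rvec"])).as_matrix()
        Rc=Rw.T; c=-Rw.T@np.ravel(im["tvec"])
    return dict(img=im["color"],z=im["range_z"],f=f,cx=im["cx"],cy=im["cy"],Rc=Rc,c=c)
def cloud(k):
    v,u=np.mgrid[0:480,0:640]; z=k["z"]
    p=np.stack([(u-k["cx"])/k["f"]*z,(v-k["cy"])/k["f"]*z,z],-1)
    P=p@k["Rc"].T+k["c"]; P[z<=0]=np.nan
    return P
def ray(k,u,v):
    return k["c"],k["Rc"]@np.array([(u-k["cx"])/k["f"],(v-k["cy"])/k["f"],1])
def plane(k,u,v,h):
    c,d=ray(k,u,v); return c+d*(h-c[2])/d[2]
def proj(k,p):
    q=k["Rc"].T@(np.array(p)-k["c"]); return q[:2]/q[2]*k["f"]+[k["cx"],k["cy"]]
E
python3 - <<'E'
from h import *
import pickle
for n in ["scene","top","wrist"]:
    k=cam(n); pickle.dump(k,open(n+".pkl","wb")); cv2.imwrite(f"pics/{n}.png",k["img"]); print(n,k["c"].round(),k["f"],k["Rc"][:,2].round(2),(k["z"]>0).mean())
o=sensors.get_obs(); print(o["t"],o["orientation"],o["ft_force"])
E
```

```text
scene [1283. -268.  748.] 484.178101516646 [-0.72  0.26 -0.64] 0.99607421875
top [ 452.  -17. 1148.] 487.3246164384584 [ 0.16  0.   -0.99] 0.9961490885416666
wrist [122. 617. 384.] 381.3457803732707 [ 0.28 -0.09 -0.96] 0.996015625
0.15 [-5.06345623e-01 -3.10034074e+00  1.79815595e-03] [ 0.26057594 -0.69965039  0.96792663]
```

View pics/scene.png

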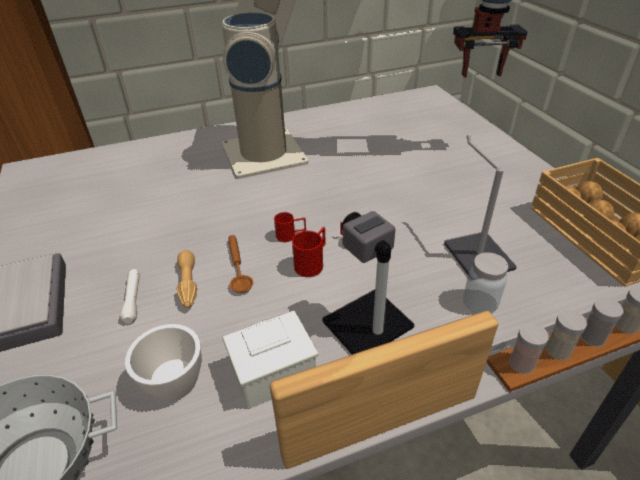

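View pics/top.png

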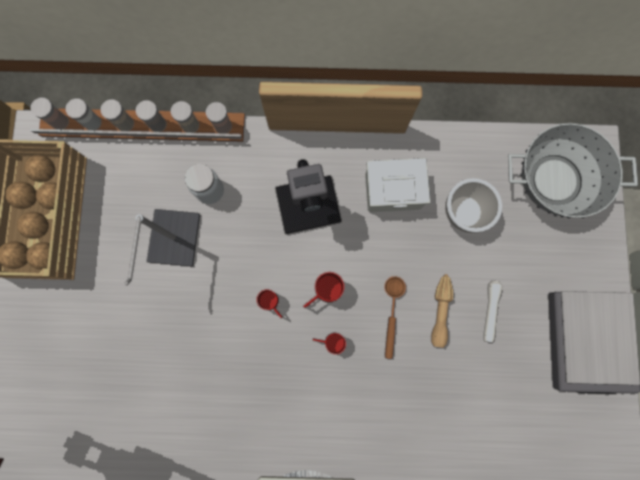

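The scene view shows three red mugs. In the top view they are at (329,288), the largest and directly in front of the camera, (268,300) and (335,343). I take (329,288), which is at (308,253) in the scene view. The reamer is at top (442,312) with its cone up at (445,278). The pestle (492,311) and spoon (393,315) are its look-alikes. The hook bar runs from (138,217) to (129,282).

```bash
cat > m.py <<'E'
from h import *
import pickle
kt=pickle.load(open("top.pkl","rb")); ks=pickle.load(open("scene.pkl","rb"))
for n,k in (("top",kt),("scene",ks)):
    P=cloud(k); hsv=cv2.cvtColor(k["img"],cv2.COLOR_BGR2HSV); h,s,v=[hsv[...,i].astype(int) for i in range(3)]
    red=(((h<5)|(h>172))&(s>150)&(v>50)).astype(np.uint8)
    nc,l,st,ce=cv2.connectedComponentsWithStats(red)
    for i in range(1,nc):
        if st[i,4]<60: continue
        m=(l==i); Q=P[m]; Q=Q[~np.isnan(Q[:,0])]
        zt=np.percentile(Q[:,2],97); rim=Q[Q[:,2]>zt-8]
        print(n,"red",ce[i].round(),st[i,4],"ztop",zt.round(1),"x",np.percentile(Q[:,0],[1,99]).round(),"y",np.percentile(Q[:,1],[1,99]).round(), "rim x",np.percentile(rim[:,0],[2,98]).round(),"y",np.percentile(rim[:,1],[2,98]).round())
P=cloud(kt)
# reamer
hsv=cv2.cvtColor(kt["img"],cv2.COLOR_BGR2HSV)
m=np.zeros((480,640),bool); m[265:355,420:470]=True
m&=(hsv[...,1]>90)&(hsv[...,0]<25)
Q=P[m]; vv,uu=np.nonzero(m); G=np.array([plane(kt,u,v,20) for u,v in zip(uu,vv)])[:,:2]
c=G.mean(0); w,V=np.linalg.eigh(np.cov(G.T)); a=V[:,1]*np.sign(V[0,1]); s=(G-c)@a; t=(G-c)@[-a[1],a[0]]
print("reamer c",c,"a",a,np.degrees(np.arctan2(a[1],a[0])),s.min(),s.max(),"zmax",np.nanpercentile(Q[:,2],98))
for q in range(-90,95,10):
    b=abs(s-q)<4
    if b.any(): print(q,b.sum(),t[b].min().round(),t[b].max().round(),end=" | ")
print()
for k,n,b in ((kt,"top",(150,240,275,345)),(ks,"scene",(205,280,330,410))):
    P=cloud(k); r=P[b[0]:b[1],b[2]:b[3]].reshape(-1,3); r=r[(r[:,2]>165)]
    print(n,"camhead",len(r),np.nanpercentile(r,[1,50,99],axis=0).round())
for k,n,b in ((kt,"top",(200,300,110,215)),(ks,"scene",(125,280,440,520))):
    P=cloud(k); B=P[b[0]:b[1],b[2]:b[3]]; m=(B[...,2]>205)&(B[...,2]<300); r=B[m]; vv,uu=np.nonzero(m)
    print(n,"hook",len(r)); 
    if len(r): print(np.c_[r,uu+b[2],vv+b[0]][np.argsort(r[:,0])][::max(1,len(r)//14)].round())
for k,n in ((kt,"top"),(ks,"s")):
    cv2.imwrite(f"pics/{n}_c.png",cv2.resize(k["img"][150:330,110:360] if n=="top" else k["img"][120:350,260:520],None,fx=3,fy=2.6 if n!="top" else 3,interpolation=cv2.INTER_CUBIC)[:600,:800])
E
python3 m.py
```

```text
top red [329. 287.] 608 ztop 79.0 x [490. 554.] y [-68.   4.] rim x [494. 537.] y [-67. -13.]
top red [268. 300.] 278 ztop 57.1 x [470. 514.] y [ 77. 121.] rim x [472. 503.] y [78. 90.]
top red [335. 343.] 280 ztop 39.3 x [381. 420.] y [-76. -35.] rim x [382. 421.] y [-76. -31.]
scene red [301. 245.] 1728 ztop 78.4 x [381. 560.] y [-76.  14.] rim x [496. 560.] y [-70.  -8.]
reamer c [ 476.37038854 -299.73770366] a [ 0.99228668 -0.12396425] -7.120946490941945 -76.41449795720969 83.68253533516526 zmax 41.53398677468228
-80 2 -6.0 -4.0 | -70 44 -15.0 13.0 | -60 50 -16.0 16.0 | -50 50 -15.0 15.0 | -40 43 -14.0 14.0 | -30 35 -11.0 12.0 | -20 29 -9.0 9.0 | -10 27 -8.0 8.0 | 0 31 -9.0 9.0 | 10 28 -9.0 8.0 | 20 30 -10.0 9.0 | 30 47 -15.0 17.0 | 40 54 -17.0 18.0 | 50 50 -16.0 16.0 | 60 41 -13.0 13.0 | 70 30 -9.0 10.0 | 80 16 -6.0 6.0 | 
top camhead 1541 [[663. -24. 207.]
 [705.  11. 244.]
 [758.  48. 251.]]
scene camhead 2365 [[672. -27. 170.]
 [737.   8. 235.]
 [767.  49. 248.]]
top hook 372
[[508. 340. 244. 126. 284.]
 [518. 342. 238. 127. 279.]
 [528. 344. 230. 128. 274.]
 [539. 342. 233. 129. 268.]
 [550. 338. 234. 131. 262.]
 [560. 335. 231. 134. 257.]
 [571. 335. 233. 134. 251.]
 [582. 336. 234. 134. 245.]
 [593. 332. 231. 137. 240.]
 [604. 332. 234. 137. 234.]
 [616. 333. 233. 137. 228.]
 [627. 330. 235. 139. 222.]
 [631. 326. 213. 145. 222.]
 [635. 338. 230. 136. 218.]
 [640. 327. 219. 144. 217.]]
scene hook 291
[[509. 339. 243. 467. 134.]
 [517. 337. 238. 468. 138.]
 [530. 336. 230. 470. 144.]
 [543. 339. 234. 475. 145.]
 [559. 333. 229. 477. 151.]
 [574. 333. 233. 481. 153.]
 [587. 333. 233. 485. 156.]
 [602. 334. 234. 490. 159.]
 [615. 331. 227. 492. 165.]
 [627. 329. 231. 495. 167.]
 [636. 330. 231. 498. 169.]
 [638. 325. 231. 497. 170.]
 [641. 329. 225. 499. 173.]
 [643. 336. 212. 501. 178.]
 [644. 329. 217. 499. 177.]]
```

View pics/top_c.png

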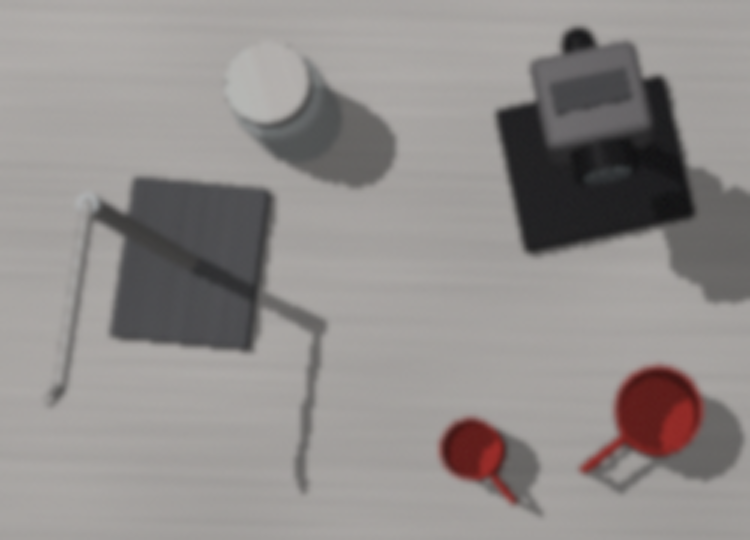

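View pics/s_c.png

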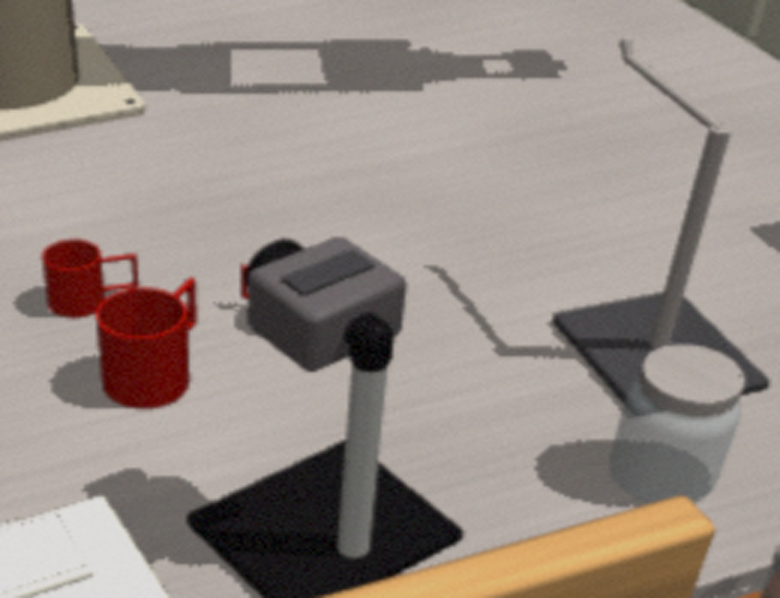

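The crops confirm the large mug, crop centre (659,411), with its handle end at (585,470) pointing towards -x/+y. The lens front is at (605,172) and the hook bar runs (88,205)-(55,395). Next I refine the numbers.

```bash
cat > m2.py <<'E'
from h import *
import pickle
kt=pickle.load(open("top.pkl","rb")); ks=pickle.load(open("scene.pkl","rb"))
C=np.concatenate([cloud(k).reshape(-1,3) for k in (kt,ks)]); 
def box(x0,x1,y0,y1,z0,z1):
    return C[(C[:,0]>x0)&(C[:,0]<x1)&(C[:,1]>y0)&(C[:,1]<y1)&(C[:,2]>z0)&(C[:,2]<z1)]
# mug outer wall circle fit from scene+rim
hsv=cv2.cvtColor(kt["img"],cv2.COLOR_BGR2HSV)
red=(((hsv[...,0]<6)|(hsv[...,0]>172))&(hsv[...,1]>140)).astype(np.uint8); red[:,:]*=1
m=np.zeros_like(red); m[265:315,298:350]=red[265:315,298:350]
b=cv2.morphologyEx(m,cv2.MORPH_OPEN,cv2.getStructuringElement(2,(11,11)))
cn=max(cv2.findContours(b,0,2)[0],key=cv2.contourArea); (u,v),r=cv2.minEnclosingCircle(cn); print("mug px",u,v,r)
# rim upper/left parts: use ellipse centre on plane 80 and bottom extents
print("mug c @80",plane(kt,u,v,80), "r mm",r*(kt['c'][2]-80)/kt['f'])
from scipy.optimize import least_squares
W=box(480,580,-85,20,25,84)
sol=least_squares(lambda p:np.hypot(W[:,0]-p[0],W[:,1]-p[1])-33,[528,-38],loss="soft_l1",f_scale=2); print("wall fit",sol.x,len(W))
d=np.hypot(W[:,0]-sol.x[0],W[:,1]-sol.x[1]); H=W[(d>40)&(d<76)]; a=np.median(np.arctan2(H[:,1]-sol.x[1],H[:,0]-sol.x[0])); print("handle ang",np.degrees(a),len(H),np.percentile(d,99))
# hook
B=box(520,628,320,350,222,242); p=np.polyfit(B[:,0],B[:,1],1); print("bar y=",p,"ang",np.degrees(np.arctan(p[0])),"z95",np.percentile(B[:,2],[50,95]))
Q=box(620,660,310,350,40,215); print("post",np.median(Q,0),np.percentile(Q,[3,97],axis=0).round())
E_=box(490,530,325,355,225,260); print("free end xmin",np.percentile(E_[:,0],[1,3]),E_[:,2].max())
# camera
T=box(650,790,-60,80,243,262); print(np.percentile(T[:,2],[5,50,95]))
rc=cv2.minAreaRect(T[:,:2].astype(np.float32)); print("head top",rc)
L=box(640,720,-60,60,185,240); 
for ang in [None]:
  import sys
hd=rc[2]; 
for z in range(190,260,6):
    q=box(640,800,-60,80,z,z+6)
    if len(q)>3: print(z,len(q),"xmin",np.percentile(q[:,0],2).round(),q[np.argsort(q[:,0])[:len(q)//10+1]].mean(0).round())
F=box(600,830,-120,120,-1,20); 
# foot dark mask in top
g=(kt["img"].max(2)<45).astype(np.uint8); g2=np.zeros_like(g); g2[170:240,270:345]=g[170:240,270:345]
cn=max(cv2.findContours(g2,0,2)[0],key=cv2.contourArea); print("foot",cv2.minAreaRect(np.array([plane(kt,*c[0],8)[:2] for c in cn],np.float32)))
E
python3 m2.py
```

```text
mug px 328.72283935546875 287.00543212890625 14.189447402954102
mug c @80 [522.89986147 -37.96315156  80.        ] r mm 31.09096174345772
wall fit [526.78655496 -38.09972314] 1357
handle ang 129.35602623164473 104 68.01460211328555
bar y= [-7.16438681e-02  3.76132322e+02] ang -4.097889568165191 z95 [232.68850336 236.35301706]
post [639.72885928 327.35972433 138.14676606] [[629. 324.  48.]
 [645. 335. 210.]]
free end xmin [507.88128816 508.10377414] 248.7114157711551
[243.34289744 245.40910304 249.22807202]
head top ((705.9411010742188, 10.468936920166016), (81.55298614501953, 69.33196258544922), 14.001081466674805)
190 32 xmin 734.0 [742.   3. 194.]
196 74 xmin 685.0 [695. -11. 201.]
202 154 xmin 664.0 [673.   7. 205.]
208 162 xmin 666.0 [676.   1. 211.]
214 179 xmin 664.0 [669.   3. 217.]
220 209 xmin 663.0 [666.   1. 223.]
226 346 xmin 665.0 [669.   4. 229.]
232 305 xmin 664.0 [667.   8. 235.]
238 882 xmin 668.0 [671.   3. 240.]
244 1394 xmin 685.0 [688.  19. 245.]
250 42 xmin 696.0 [700.  19. 251.]
foot ((724.2810668945312, 14.118171691894531), (114.05274963378906, 133.4495086669922), 13.927733421325684)
```

{"method": "servo_tool", "body": {"steps": [[[0.019, -0.037, 0], [0, 0, -2], 1], [[0.019, -0.037, 0], [0, 0, -2], 1], [[0.019, -0.037, 0], [0, 0, -2], 1], [[0.019, -0.037, 0], [0, 0, -2], 1], [[0.019, -0.037, 0], [0, 0, -2], 1], [[0.019, -0.037, 0], [0, 0, -2], 1], [[0.019, -0.037, 0], [0, 0, -2], 1], [[0.019, -0.037, 0], [0, 0, -2], 1]]}}

```text
t: 0.82
ee_pos: [351.1, 294.6, 222.7]
orientation: [0.935, 2.999, 0.0]
ft_force: [1.5, 1.1, 0.6]
width: 87.8
grasp_force: 0.0
```

{"method": "servo_tool", "body": {"steps": [[[0.019, -0.037, 0], [0, 0, -2], 1], [[0.019, -0.037, 0], [0, 0, -2], 1], [[0.019, -0.037, 0], [0, 0, -2], 1], [[0.019, -0.037, 0], [0, 0, -2], 1], [[0.019, -0.037, 0], [0, 0, -2], 1], [[0.01, -0.037, 0], [0, 0, -2], 1], [[0, -0.025, 0], [0, 0, -2], 1], [[0, -0.01, 0], [0, 0, -2], 1]]}}

```text
t: 1.48
ee_pos: [455.9, 36.7, 222.5]
orientation: [-1.348, -2.837, 0.001]
ft_force: [0.1, 0.6, -0.2]
width: 87.6
grasp_force: 0.0
```

{"method": "servo_tool", "body": {"steps": [[[0, 0, 0], [0, 0, 0], 1], [[0, 0, 0], [0, 0, 0], 1], [[0, 0, 0], [0, 0, 0], 1], [[0, 0, 0], [0, 0, 0], 1], [[0, 0, 0], [0, 0, 0], 1], [[0, 0, 0], [0, 0, 0], 1], [[0, 0, 0], [0, 0, 0], 1], [[0, 0, 0], [0, 0, 0], 1]]}}

```text
t: 2.15
ee_pos: [455.8, 39.9, 222.7]
orientation: [1.34, 2.841, 0.0]
ft_force: [0.7, 0.2, 0.4]
width: 87.7
grasp_force: 0.0
```

```bash
cat > mug.py <<'E'
from h import *
from scipy.optimize import least_squares
k=cam("wrist"); P=cloud(k); hsv=cv2.cvtColor(k["img"],cv2.COLOR_BGR2HSV)
red=((hsv[...,0]<6)|(hsv[...,0]>172))&(hsv[...,1]>140)
W=P[red]; W=W[(W[:,0]>460)&(W[:,0]<590)&(W[:,1]>-90)&(W[:,1]<40)]
rim=W[W[:,2]>70]; print(len(W),len(rim),np.percentile(W[:,2],98))
c=np.array([526.5,-38]); 
for _ in range(5):
    d=np.hypot(*(rim[:,:2]-c).T); q=rim[(d>26)&(d<36)]
    c=least_squares(lambda p:np.hypot(q[:,0]-p[0],q[:,1]-p[1])-31.5,c,loss="soft_l1",f_scale=1).x
d=np.hypot(*(W[:,:2]-c).T); H=W[(d>42)&(d<80)]; v=H[:,:2]-c
print("c",c,len(q),"handle",np.degrees(np.median(np.arctan2(v[:,1],v[:,0]))),len(H),np.percentile(d,99.5))
cv2.imwrite("pics/w1.png",k["img"])
E
python3 mug.py
```

```text
5447 1227 80.31236555095052
c [523.15035736 -37.46863954] 1227 handle 129.05345469707797 270 71.41238544357775
```

View pics/w1.png

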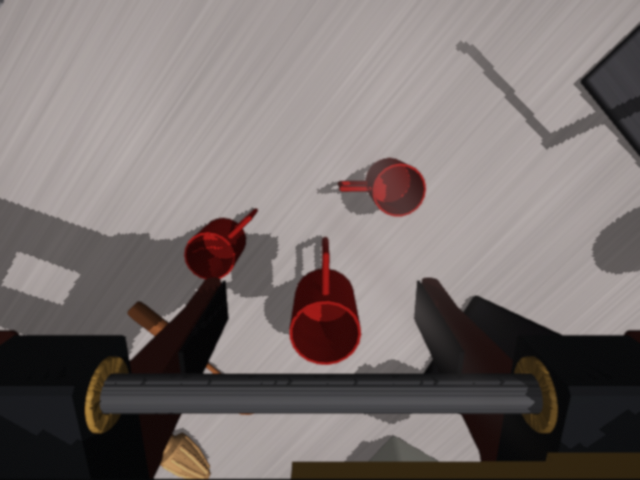

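The wrist view shows the large mug's rim at (325,330), centred between the fingers, with its handle pointing up the picture at (325,255), perpendicular to the closing line. I descend.

{"method": "servo_tool", "body": {"steps": [[[0.017, -0.0195, -0.02], [0, 0, 0], 1], [[0.017, -0.0195, -0.02], [0, 0, 0], 1], [[0.017, -0.0195, -0.02], [0, 0, 0], 1], [[0.0175, -0.0195, -0.02], [0, 0, 0], 1], [[0, 0, -0.02], [0, 0, 0], 1], [[0, 0, -0.02], [0, 0, 0], 1], [[0, 0, 0], [0, 0, 0], 1], [[0, 0, 0], [0, 0, 0], 1]]}}

```text
t: 2.87
ee_pos: [523.5, -38.5, 101.9]
orientation: [-1.341, -2.838, 0.001]
ft_force: [0.3, 0.6, -0.2]
width: 87.6
grasp_force: 0.0
```

{"method": "servo_tool", "body": {"steps": [[[0, 0, -0.02], [0, 0, 0], 1], [[0, 0, -0.02], [0, 0, 0], 1], [[0, 0, -0.02], [0, 0, 0], 1], [[0, 0, -0.012], [0, 0, 0], 1], [[0, 0, 0], [0, 0, 0], 1], [[0, 0, 0], [0, 0, 0], 1], [[0, 0, 0], [0, 0, 0], 1], [[0, 0, 0], [0, 0, 0], 1]]}}

```text
t: 3.53
ee_pos: [525.4, -38.5, 32.0]
orientation: [1.34, 2.839, 0.001]
ft_force: [-0.4, -0.7, 0.6]
width: 87.3
grasp_force: 0.0
```

{"method": "servo_tool", "body": {"steps": [[[0, 0, 0], [0, 0, 0], -1], [[0, 0, 0], [0, 0, 0], -1], [[0, 0, 0], [0, 0, 0], -1], [[0, 0, 0], [0, 0, 0], -1], [[0, 0, 0], [0, 0, 0], -1], [[0, 0, 0], [0, 0, 0], -1], [[0, 0, 0], [0, 0, 0], -1], [[0, 0, 0], [0, 0, 0], -1]]}}

```text
t: 4.2
ee_pos: [524.5, -38.5, 30.9]
orientation: [1.341, 2.841, 0.0]
ft_force: [-1.4, 0.3, 5.2]
width: 63.9
grasp_force: 30.0
```

{"method": "servo_tool", "body": {"steps": [[[0, 0, 0.015], [0, 0, 0], -1], [[0, 0, 0.03], [0, 0, 0], -1], [[0, 0, 0.03], [0, 0, 0], -1], [[-0.005, 0, 0.03], [0, 0, 0], -1], [[-0.005, 0.01, 0.03], [0, 0, -2], -1], [[-0.005, 0.02, 0.03], [0, 0, -3], -1], [[-0.005, 0.03, 0.022], [0, 0, -4], -1], [[-0.005, 0.03, 0.01], [0, 0, -4], -1]]}}

```text
t: 4.87
ee_pos: [500.1, 52.0, 230.5]
orientation: [1.66, 2.664, 0.004]
ft_force: [0.3, 0.7, -2.8]
width: 64.5
grasp_force: 30.0
```

{"method": "servo_tool", "body": {"steps": [[[-0.005, 0.03, 0], [0, 0, -4], -1], [[-0.005, 0.03, 0], [0, 0, -4], -1], [[-0.005, 0.03, 0], [0, 0, -4], -1], [[-0.005, 0.03, 0], [0, 0, -4], -1], [[-0.005, 0.03, 0], [0, 0, -4], -1], [[-0.002, 0.03, 0], [0, 0, -4], -1], [[0, 0.03, 0], [0, 0, -4], -1], [[0, 0.02, 0], [0, 0, -3], -1]]}}

```text
t: 5.53
ee_pos: [471.6, 283.7, 227.1]
orientation: [-2.31, -2.128, 0.001]
ft_force: [0.5, 0.1, -1.4]
width: 63.9
grasp_force: 30.0
```

{"method": "servo_tool", "body": {"steps": [[[0, 0.01, 0], [0, 0, 0], -1], [[0, 0, 0], [0, 0, 0], -1], [[0, 0, 0], [0, 0, 0], -1], [[0, 0, 0], [0, 0, 0], -1], [[0, 0, 0], [0, 0, 0], -1], [[0, 0, 0], [0, 0, 0], -1], [[0, 0, 0], [0, 0, 0], -1], [[0, 0, 0], [0, 0, 0], -1]]}}

```text
t: 6.2
ee_pos: [472.5, 291.0, 227.8]
orientation: [2.309, 2.131, 0.0]
ft_force: [0.1, -0.2, -1.7]
width: 64.5
grasp_force: 30.0
```

```bash
cat > w2.py <<'E'
from h import *
import pickle
for n in ("wrist","top","scene"):
    k=cam(n); P=cloud(k); pickle.dump(k,open(n+"2.pkl","wb"))
    hsv=cv2.cvtColor(k["img"],cv2.COLOR_BGR2HSV)
    red=((hsv[...,0]<6)|(hsv[...,0]>172))&(hsv[...,1]>140)
    W=P[red]; W=W[(W[:,2]>150)&(W[:,2]<320)]
    o=sensors.get_obs(); e=np.array(o["ee_pos"])
    print(n,len(W),e.round(1),"z",np.percentile(W[:,2],[2,98]).round(1),"x",np.percentile(W[:,0],[1,50,99]).round(1),"y",np.percentile(W[:,1],[1,50,99]).round(1))
    d=np.hypot(*(W[:,:2]-e[:2]).T); H=W[(d>44)&(d<85)&(W[:,1]>e[1]+20)]
    if len(H): print(" handle",len(H),np.median(H,0).round(1),np.percentile(H,[2,98],axis=0).round(1))
    B=P.reshape(-1,3); B=B[(B[:,0]>520)&(B[:,0]<626)&(B[:,1]>320)&(B[:,1]<350)&(B[:,2]>220)&(B[:,2]<244)]
    if len(B)>20: p=np.polyfit(B[:,0],B[:,1],1); print(" bar",len(B),np.polyval(p,[510,571,635]).round(1),np.percentile(B[:,2],[50,90]))
c=np.zeros((480,640,3),np.uint8)
k=pickle.load(open("wrist2.pkl","rb")); k2=pickle.load(open("scene2.pkl","rb"))
a=cv2.resize(k["img"],(400,300)); b=cv2.resize(k2["img"][60:300,330:640],(400,310),interpolation=cv2.INTER_CUBIC)
cv2.imwrite("pics/w2.png",np.hstack([cv2.resize(a,(400,310)),b]))
E
python3 w2.py
```

```text
wrist 30582 [472.5 291.1 227.8] z [200.1 318.3] x [399.5 468.  546.6] y [260.4 288.5 357.1]
 handle 2670 [476.  335.9 264.6] [[400.2 311.6 261.6]
 [547.3 361.7 314.9]]
 bar 4031 [341.3 337.2 332.9] [233.15295354 234.27600106]
top 624 [472.4 291.2 227.8] z [198.5 278.3] x [441.9 471.6 500.4] y [257.5 268.  316.8]
 bar 114 [340.2 335.7 331. ] [233.68945058 236.05601004]
scene 1303 [472.4 291.3 227.8] z [200.8 316.9] x [437.4 495.3 556. ] y [251.9 276.9 358.9]
 handle 73 [481.3 355.3 240.8] [[478.6 335.9 211.5]
 [484.7 360.7 262.4]]
 bar 155 [338.8 334.6 330.2] [231.6901856  233.72837807]
```

View pics/w2.png

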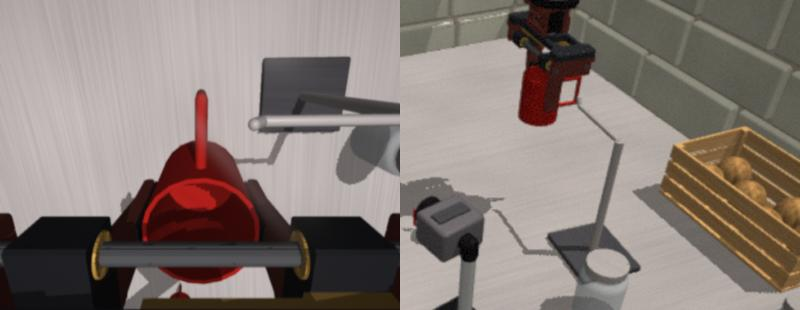

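The wrist half shows the handle at (202,130), clear and to the left of the hook's free end at (255,124). The bar runs perpendicular to the loop. The opening needs about +5 mm in y, then a slide along the bar.

{"method": "servo_tool", "body": {"steps": [[[0, 0.005, 0], [0, 0, 0], -1], [[0, 0, 0], [0, 0, 0], -1], [[0.01, -0.0007, 0], [0, 0, 0], -1], [[0.01, -0.0007, 0], [0, 0, 0], -1], [[0.01, -0.0007, 0], [0, 0, 0], -1], [[0.01, -0.0007, 0], [0, 0, 0], -1], [[0.01, -0.0007, 0], [0, 0, 0], -1], [[0, 0, 0], [0, 0, 0], -1]]}}

```text
t: 7.02
ee_pos: [524.8, 292.8, 227.7]
orientation: [2.309, 2.13, 0.002]
ft_force: [-0.0, -0.3, -2.2]
width: 64.6
grasp_force: 30.0
```

{"method": "servo_tool", "body": {"steps": [[[0.011, -0.0007, 0], [0, 0, 0], -1], [[0.011, -0.0007, 0], [0, 0, 0], -1], [[0.011, -0.0007, 0], [0, 0, 0], -1], [[0.01, -0.0007, 0], [0, 0, 0], -1], [[0, 0, 0], [0, 0, 0], -1], [[0, 0, 0], [0, 0, 0], -1], [[0, 0, 0], [0, 0, 0], -1], [[0, 0, 0], [0, 0, 0], -1]]}}

```text
t: 7.68
ee_pos: [564.8, 290.2, 227.5]
orientation: [-2.308, -2.132, 0.001]
ft_force: [0.1, -1.1, -2.1]
width: 64.4
grasp_force: 30.0
```

```bash
python3 w2.py
```

```text
wrist 30916 [564.8 290.2 227.6] z [199.9 318.3] x [491.9 560.6 639. ] y [259.6 288.1 356.7]
 handle 2825 [568.4 335.7 264. ] [[492.6 310.8 261.1]
 [639.6 361.2 314.9]]
 bar 5049 [338.  335.2 332.3] [233.09270684 234.46766586]
top 607 [564.9 290.3 227.7] z [198.7 278.5] x [534.4 564.  594.5] y [256.5 267.9 316.1]
scene 1428 [564.9 290.3 227.8] z [200.3 317. ] x [528.9 586.1 648.1] y [253.2 274.9 357.4]
 handle 44 [573.9 356.9 228.6] [[571.5 334.2 211.9]
 [576.7 359.8 254.5]]
 bar 93 [340.  335.  329.8] [231.94628303 233.68122426]
```

View pics/w2.png

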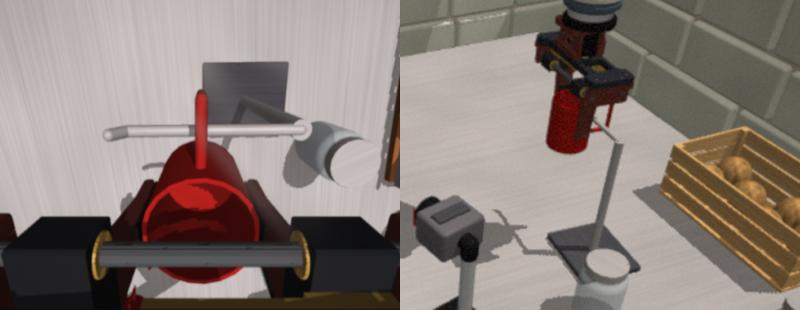

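The bar now passes through the handle: the loop at (202,130) straddles the bar from (110,133) to (305,129). I lower it onto the bar.

{"method": "servo_tool", "body": {"steps": [[[0, 0, -0.006], [0, 0, 0], -1], [[0, 0, -0.006], [0, 0, 0], -1], [[0, 0, -0.005], [0, 0, 0], -1], [[0, 0, -0.003], [0, 0, 0], -1], [[0, 0, -0.001], [0, 0, 0], -1], [[0, 0, 0], [0, 0, 0], -1], [[0, 0, 0], [0, 0, 0], -1], [[0, 0, 0], [0, 0, 0], -1]]}}

```text
t: 8.5
ee_pos: [565.5, 290.3, 206.9]
orientation: [2.308, 2.131, 0.001]
ft_force: [-0.2, -0.2, -2.0]
width: 64.3
grasp_force: 30.0
```

{"method": "servo_tool", "body": {"steps": [[[0, 0, -0.0005], [0, 0, 0], -1], [[0, 0, 0], [0, 0, 0], -1], [[0, 0, -0.0005], [0, 0, 0], -1], [[0, 0, 0], [0, 0, 0], -1], [[0, 0, 0], [0, 0, 0], -1], [[0, 0, 0], [0, 0, 0], -1], [[0, 0, 0], [0, 0, 0], -1], [[0, 0, 0], [0, 0, 0], -1]]}}

```text
t: 9.17
ee_pos: [565.3, 290.2, 205.7]
orientation: [2.308, 2.131, -0.0]
ft_force: [0.5, -0.5, -1.8]
width: 64.2
grasp_force: 30.0
```

{"method": "servo_tool", "body": {"steps": [[[0, 0, -0.0005], [0, 0, 0], -1], [[0, 0, 0], [0, 0, 0], -1], [[0, 0, -0.0005], [0, 0, 0], -1], [[0, 0, 0], [0, 0, 0], -1], [[0, 0, -0.0005], [0, 0, 0], -1], [[0, 0, 0], [0, 0, 0], -1], [[0, 0, 0], [0, 0, 0], -1], [[0, 0, 0], [0, 0, 0], -1]]}}

```text
t: 9.83
ee_pos: [565.4, 290.3, 204.5]
orientation: [2.308, 2.131, 0.001]
ft_force: [-1.1, -1.8, 2.3]
width: 64.3
grasp_force: 30.0
```

{"method": "servo_tool", "body": {"steps": [[[0, 0, 0], [0, 0, 0], 1], [[0, 0, 0], [0, 0, 0], 1], [[0, 0, 0], [0, 0, 0], 1], [[0, 0, 0.02], [0, 0, 0], 1], [[0, 0, 0.04], [0, 0, 0], 1], [[0, 0, 0.04], [0, 0, 0], 1], [[0, 0, 0.04], [0, 0, 0], 1], [[0, 0, 0], [0, 0, 0], 1]]}}

```text
t: 10.5
ee_pos: [568.7, 291.9, 353.4]
orientation: [2.305, 2.129, 0.021]
ft_force: [0.7, -0.2, 1.0]
width: 87.9
grasp_force: 0.0
```

```bash
python3 w2.py
```

```text
wrist 6338 [567.5 291.3 349.5] z [165.7 242.3] x [534.3 566.6 595.3] y [247.5 298.7 358.4]
 handle 505 [570.2 343.  222.8] [[555.6 335.4 171.5]
 [585.6 363.8 246.6]]
 bar 1760 [340.9 337.  332.9] [233.31113708 237.54234574]
top 1015 [566.1 290.6 346.2] z [152.9 238.4] x [537.3 566.6 594.9] y [258.3 299.9 346.5]
 handle 128 [562.9 338.9 186. ] [[540.8 328.1 175. ]
 [592.5 349.  241. ]]
 bar 253 [337.5 334.5 331.4] [233.88556224 238.39749685]
scene 1178 [565.2 290.1 344.1] z [151.4 234.4] x [537.  587.2 633.6] y [219.6 317.7 368.2]
 handle 461 [595.2 339.3 179.4] [[538.9 317.9 151.6]
 [605.1 368.8 234.5]]
 bar 205 [337.5 333.5 329.3] [232.35743655 237.60527344]
```

View pics/w2.png

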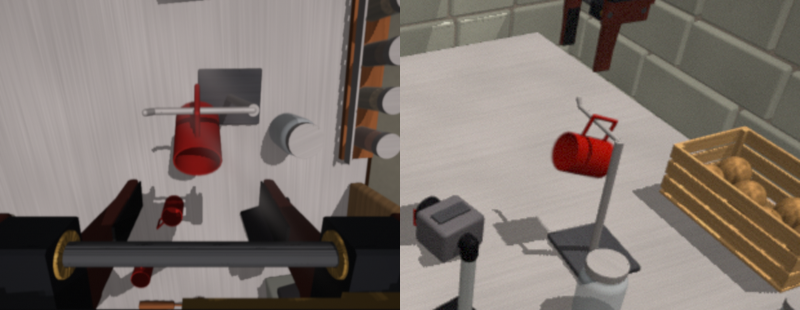

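The mug hangs on the bar by its handle, in the scene half at (585,150). Next is the reamer.

{"method": "servo_tool", "body": {"steps": [[[-0.01, -0.02, 0], [0, 0, -3], 1], [[-0.012, -0.037, 0], [0, 0, -5.5], 1], [[-0.012, -0.037, 0], [0, 0, -5.5], 1], [[-0.012, -0.037, 0], [0, 0, -5.5], 1], [[-0.012, -0.037, 0], [0, 0, -5.5], 1], [[-0.012, -0.037, 0], [0, 0, -5.5], 1], [[-0.01, -0.037, 0], [0, 0, -5.5], 1], [[-0.005, -0.037, 0], [0, 0, -5.5], 1]]}}

```text
t: 11.32
ee_pos: [477.7, 9.8, 342.0]
orientation: [-2.914, -1.169, 0.006]
ft_force: [1.7, -0.3, 0.9]
width: 87.9
grasp_force: 0.0
```

{"method": "servo_tool", "body": {"steps": [[[0, -0.038, -0.01], [0, 0, -5.5], 1], [[0, -0.038, -0.01], [0, 0, -5.5], 1], [[0, -0.038, -0.015], [0, 0, -5.5], 1], [[0, -0.038, -0.015], [0, 0, -5.5], 1], [[0, -0.038, -0.015], [0, 0, -5.5], 1], [[0, -0.037, -0.015], [0, 0, -5.5], 1], [[0, -0.037, -0.015], [0, 0, -5.5], 1], [[0, -0.037, -0.015], [0, 0, -5.5], 1]]}}

```text
t: 11.98
ee_pos: [478.6, -290.9, 231.2]
orientation: [-3.139, 0.009, 0.005]
ft_force: [0.5, 0.4, 0.4]
width: 87.5
grasp_force: 0.0
```

{"method": "servo_tool", "body": {"steps": [[[0, -0.01, -0.01], [0, 0, -3], 1], [[0, 0, 0], [0, 0, 0], 1], [[0, 0, 0], [0, 0, 0], 1], [[0, 0, 0], [0, 0, 0], 1], [[0, 0, 0], [0, 0, 0], 1], [[0, 0, 0], [0, 0, 0], 1], [[0, 0, 0], [0, 0, 0], 1], [[0, 0, 0], [0, 0, 0], 1]]}}

```text
t: 12.65
ee_pos: [480.7, -299.2, 224.8]
orientation: [3.14, -0.082, 0.001]
ft_force: [-0.4, 0.0, -0.2]
width: 88.0
grasp_force: 0.0
```

```bash
cat > r.py <<'E'
from h import *
k=cam("wrist"); o=sensors.get_obs(); P=cloud(k); hsv=cv2.cvtColor(k["img"],cv2.COLOR_BGR2HSV)
y=R.from_rotvec(o["orientation"]).as_matrix(); print(np.array(o["ee_pos"]).round(1),"yang",np.degrees(np.arctan2(y[1,1],y[0,1])),"q",np.round(o["qpos"],2))
m=(hsv[...,1]>80)&(hsv[...,0]>8)&(hsv[...,0]<28)&(P[...,2]>8)&(P[...,2]<60)&(abs(P[...,0]-473)<120)&(abs(P[...,1]+300)<50)
n,l,st,ce=cv2.connectedComponentsWithStats(m.astype(np.uint8)); i=1+st[1:,4].argmax(); m=l==i
vv,uu=np.nonzero(m); G=np.array([plane(k,u,v,20) for u,v in zip(uu,vv)])[:,:2]
c=G.mean(0); w,V=np.linalg.eigh(np.cov(G.T)); a=V[:,1]*np.sign(V[0,1]); s=(G-c)@a; t=(G-c)@[-a[1],a[0]]
print("n",m.sum(),"c",c,"ang",np.degrees(np.arctan2(a[1],a[0])),"s",s.min(),s.max())
Z=P[m][:,2]
for q in range(-90,100,8):
    b=abs(s-q)<4
    if b.sum()>5: print(q,t[b].min().round(),t[b].max().round(),np.percentile(Z[b],95).round(),end=" | ")
print("grip",c+a*(s.max()-92),c+a*(s.min()+76))
cv2.imwrite("pics/r.png",k["img"])
E
python3 r.py
```

```text
[ 480.6 -299.4  224.7] yang -92.99511560809675 q [-0.58  0.33  1.76  0.    1.05  1.04]
n 4881 c [ 481.04182273 -299.92928836] ang -6.972901421975008 s -88.3171988493033 82.1425410624156
-90 -8.0 8.0 34.0 | -82 -15.0 14.0 38.0 | -74 -17.0 17.0 38.0 | -66 -18.0 18.0 39.0 | -58 -19.0 19.0 38.0 | -50 -17.0 17.0 36.0 | -42 -16.0 16.0 35.0 | -34 -14.0 13.0 32.0 | -26 -11.0 11.0 32.0 | -18 -11.0 11.0 32.0 | -10 -11.0 11.0 32.0 | -2 -11.0 11.0 32.0 | 6 -11.0 11.0 32.0 | 14 -11.0 11.0 34.0 | 22 -19.0 19.0 40.0 | 30 -19.0 19.0 40.0 | 38 -18.0 19.0 39.0 | 46 -18.0 18.0 39.0 | 54 -17.0 17.0 37.0 | 62 -14.0 15.0 35.0 | 70 -12.0 12.0 33.0 | 78 -9.0 9.0 30.0 | grip [ 471.25727271 -298.73259387] [ 468.81572582 -298.43398171]
```

{"method": "servo_tool", "body": {"steps": [[[-0.0092, 0.0006, -0.03], [0, 0, -4], 1], [[0, 0, -0.035], [0, 0, 0], 1], [[0, 0, -0.035], [0, 0, 0], 1], [[0, 0, -0.03], [0, 0, 0], 1], [[0, 0, -0.02], [0, 0, 0], 1], [[0, 0, -0.02], [0, 0, 0], 1], [[0, 0, 0], [0, 0, 0], 1], [[0, 0, 0], [0, 0, 0], 1]]}}

```text
t: 13.37
ee_pos: [470.7, -298.8, 53.7]
orientation: [-3.135, 0.193, 0.003]
ft_force: [0.8, -1.3, 0.8]
width: 87.7
grasp_force: 0.0
```

{"method": "servo_tool", "body": {"steps": [[[0, 0, -0.02], [0, 0, 0], 1], [[0, 0, -0.015], [0, 0, 0], 1], [[0, 0, -0.01], [0, 0, 0], 1], [[0, 0, -0.005], [0, 0, 0], 1], [[0, 0, 0], [0, 0, 0], 1], [[0, 0, 0], [0, 0, 0], 1], [[0, 0, 0], [0, 0, 0], 1], [[0, 0, 0], [0, 0, 0], 1]]}}

```text
t: 14.03
ee_pos: [471.7, -299.6, 5.1]
orientation: [3.135, -0.193, 0.002]
ft_force: [-0.6, 0.3, -0.3]
width: 87.9
grasp_force: 0.0
```

{"method": "servo_tool", "body": {"steps": [[[0, 0, 0], [0, 0, 0], -1], [[0, 0, 0], [0, 0, 0], -1], [[0, 0, 0], [0, 0, 0], -1], [[0, 0, 0], [0, 0, 0], -1], [[0, 0, 0], [0, 0, 0], -1], [[0, 0, 0], [0, 0, 0], -1], [[0, 0, 0], [0, 0, 0], -1], [[0, 0, 0], [0, 0, 0], -1]]}}

```text
t: 14.7
ee_pos: [471.1, -299.2, 4.1]
orientation: [-3.136, 0.193, 0.0]
ft_force: [1.3, 0.4, -0.5]
width: 38.2
grasp_force: 0.0
```

{"method": "servo_tool", "body": {"steps": [[[0, 0, 0], [0, 0, 0], -1], [[0, 0, 0], [0, 0, 0], -1], [[0, 0, 0], [0, 0, 0], -1], [[0, 0, 0], [0, 0, 0], -1], [[0, 0, 0], [0, 0, 0], -1], [[0, 0, 0], [0, 0, 0], -1], [[0, 0, 0], [0, 0, 0], -1], [[0, 0, 0], [0, 0, 0], -1]]}}

```text
t: 15.37
ee_pos: [471.1, -299.2, 4.2]
orientation: [-3.136, 0.193, 0.0]
ft_force: [-0.1, 0.8, 0.2]
width: 23.6
grasp_force: 30.0
```

{"method": "servo_tool", "body": {"steps": [[[0, 0, 0.01], [0, 0, 0], -1], [[0, 0, 0.025], [0, 0, 0], -1], [[0, 0, 0.03], [0, 0, 0], -1], [[0, 0, 0.035], [0, 0, 0], -1], [[0, 0, 0.035], [0, 0, 0], -1], [[0, 0, 0.03], [0, 0, 0], -1], [[0, 0, 0.025], [0, 0, 0], -1], [[0, 0, 0.01], [0, 0, 0], -1]]}}

```text
t: 16.03
ee_pos: [472.5, -300.1, 208.7]
orientation: [3.133, -0.193, 0.008]
ft_force: [0.2, -0.9, -0.1]
width: 23.2
grasp_force: 30.0
```

{"method": "servo_tool", "body": {"steps": [[[-0.004, 0.02, 0], [0, 0, 2], -1], [[-0.005, 0.035, 0], [0, 0, 3], -1], [[-0.005, 0.035, 0], [0, 0, 3], -1], [[-0.005, 0.035, 0], [0, 0, 3], -1], [[-0.005, 0.035, 0], [0, 0, 3], -1], [[-0.005, 0.035, 0], [0, 0, 3], -1], [[-0.004, 0.03, 0], [0, 0, 3], -1], [[-0.003, 0.017, 0], [0, 0, 1], -1]]}}

```text
t: 16.7
ee_pos: [433.5, -54.6, 203.6]
orientation: [-3.117, -0.388, 0.003]
ft_force: [-0.7, -0.1, -1.4]
width: 23.2
grasp_force: 30.0
```

{"method": "servo_tool", "body": {"steps": [[[0, 0, 0], [0, 0, 0], -1], [[0, 0, 0], [0, 0, 0], -1], [[0, 0, 0], [0, 0, 0], -1], [[0, 0, 0], [0, 0, 0], -1], [[0, 0, 0], [0, 0, 0], -1], [[0, 0, 0], [0, 0, 0], -1], [[0, 0, 0], [0, 0, 0], -1], [[0, 0, 0], [0, 0, 0], -1]]}}

```text
t: 17.37
ee_pos: [435.1, -57.6, 204.1]
orientation: [-3.118, -0.38, 0.0]
ft_force: [-0.2, 0.5, -1.2]
width: 23.6
grasp_force: 30.0
```

```bash
cat > f.py <<'E'
from h import *
import sys
ims={}
for name in ("wrist","scene","top"):
    k=cam(name); o=sensors.get_obs(); e=np.array(o["ee_pos"]); P=cloud(k); hsv=cv2.cvtColor(k["img"],cv2.COLOR_BGR2HSV); ims[name]=k
    Rt=R.from_rotvec(o["orientation"]).as_matrix()
    if name=="wrist": print(e.round(1),"tool x",np.degrees(np.arctan2(Rt[1,0],Rt[0,0])).round(2),"tool z",Rt[:,2].round(4))
    m=(hsv[...,1]>70)&(hsv[...,0]>8)&(hsv[...,0]<28)&(P[...,2]>190)&(P[...,2]<250)&(np.hypot(P[...,0]-e[0],P[...,1]-e[1])<110)
    Q=P[m]
    if len(Q)>30:
        d=(Q[:,:2]-e[:2]); a0=Rt[:2,0]; s=d@a0; t=d@[-a0[1],a0[0]]
        print(name,len(Q),"s",np.percentile(s,[0.5,99.5]).round(1))
        for lo in range(-80,100,15):
            b=(s>=lo)&(s<lo+15)
            if b.sum()>8: print("  s",lo+7,"t",((t[b].min()+t[b].max())/2).round(1),"w",np.ptp(t[b]).round(),"z",np.percentile(Q[b][:,2],[3,97]).round(1))
    # camera lens front / head
    H=P.reshape(-1,3); H=H[(H[:,0]>640)&(H[:,0]<800)&(abs(H[:,1]-10)<75)&(H[:,2]>180)&(H[:,2]<262)]
    if len(H)>50:
        T=H[H[:,2]>np.percentile(H[:,2],97)-8]; rc=cv2.minAreaRect(T[:,:2].astype(np.float32)); print(name," top rect",np.round(rc[0],1),np.round(rc[1],1),round(rc[2],1))
        ax=np.array([np.cos(np.radians(14)),np.sin(np.radians(14))]); s=(H[:,:2]-[661,-1.5])@ax; t=(H[:,:2]-[661,-1.5])@[-ax[1],ax[0]]
        for lo in range(-10,60,6):
            b=(s>=lo)&(s<lo+6)
            if b.sum()>5: print("  cam s",lo,b.sum(),"t",np.percentile(t[b],[2,98]).round(1),"z",np.percentile(H[b][:,2],[2,98]).round(1))
a=cv2.resize(ims["wrist"]["img"],(400,300)); b=cv2.resize(ims["scene"]["img"][130:310,230:470],(400,300),interpolation=cv2.INTER_CUBIC)
cv2.imwrite("pics/f%s.png"%sys.argv[1],np.hstack([a,b]))
E
python3 f.py 1
```

```text
[435.1 -57.5 204.1] tool x 13.91 tool z [-0. -0. -1.]
wrist 24152 s [-61.5  90.8]
  s -58 t 0.0 w 37.0 z [227.8 238.5]
  s -43 t -0.1 w 37.0 z [228.  238.5]
  s -28 t 0.0 w 28.0 z [220.  230.9]
  s -13 t -0.1 w 24.0 z [223.7 232.1]
  s 2 t -0.1 w 26.0 z [221.5 232.1]
  s 17 t -3.4 w 33.0 z [222.9 232.3]
  s 32 t -0.5 w 39.0 z [227.2 240.3]
  s 47 t -0.7 w 39.0 z [227.9 240. ]
  s 62 t -0.5 w 36.0 z [227.  238.3]
  s 77 t -0.4 w 28.0 z [225.3 234.3]
  s 92 t -0.3 w 19.0 z [222.9 229.9]
scene 715 s [-64.7  94.6]
  s -58 t -12.5 w 16.0 z [211.7 236.4]
  s -43 t -4.8 w 35.0 z [210.6 235.7]
  s -28 t -2.6 w 32.0 z [211.6 231.4]
  s -13 t -8.9 w 30.0 z [221.9 247.7]
  s 2 t -6.1 w 36.0 z [221.8 244.4]
  s 17 t -1.4 w 40.0 z [217.4 245. ]
  s 32 t -4.4 w 32.0 z [216.9 239.6]
  s 47 t -2.5 w 37.0 z [213.5 239.4]
  s 62 t -2.2 w 36.0 z [212.  238.1]
  s 77 t -2.2 w 28.0 z [213.9 233.3]
  s 92 t -1.5 w 20.0 z [213.9 230.6]
scene  top rect [707.5   9.4] [81.1 69.3] 14.7
  cam s 2 10 t [-20.2   3.6] z [220.1 239.9]
  cam s 8 50 t [-19.2  12.4] z [222.  240.6]
  cam s 14 37 t [-15.5  14.4] z [234
[... 312 characters left out ...]
29.8] z [202.7 248.9]
top 192 s [-71.3  91.7]
  s -73 t 7.1 w 9.0 z [226.  234.3]
  s 62 t -1.6 w 29.0 z [226.6 239.2]
  s 77 t -0.4 w 25.0 z [225.9 235.9]
  s 92 t 0.3 w 10.0 z [224.2 230.1]
top  top rect [704.5  10.8] [78.9 68.5] 13.4
  cam s 2 109 t [-17.2  20.1] z [205. 243.]
  cam s 8 64 t [-18.6  21.5] z [223.2 242.2]
  cam s 14 66 t [-17.9  20.3] z [225.5 243.3]
  cam s 20 160 t [-31.1  33.4] z [203.5 245.2]
  cam s 26 119 t [-31.1  35. ] z [227.9 248.3]
  cam s 32 115 t [-31.6  34.8] z [240.5 248.7]
  cam s 38 106 t [-32.5  34.3] z [240.9 248. ]
  cam s 44 124 t [-31.6  34.4] z [241.4 250.8]
  cam s 50 111 t [-31.8  35.1] z [241.6 252.4]
  cam s 56 111 t [-31.1  33.9] z [241.6 251.3]
```

View pics/f1.png

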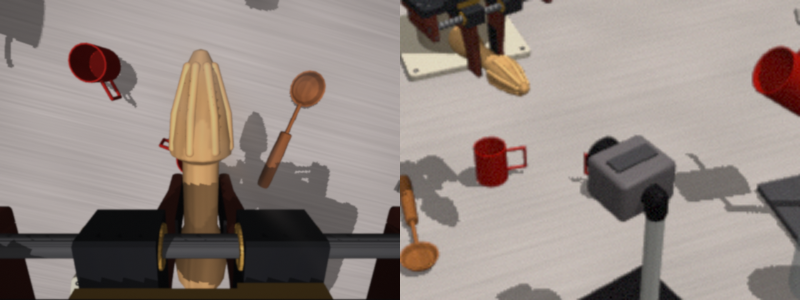

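The reamer is held level in the wrist half, with its tip at (200,55), and the cone tip points towards the camera head at (630,165) in the scene half. One numeric check of the lens face, then the final approach.

Run:
```python
from h import *
import pickle
ax=np.array([np.cos(np.radians(14)),np.sin(np.radians(14))])
for f in ("top.pkl","top2.pkl","scene.pkl"):
    k=pickle.load(open(f,"rb")); P=cloud(k)
    s=(P[...,:2]-[661,-1.5])@ax; t=(P[...,:2]-[661,-1.5])@[-ax[1],ax[0]]; z=P[...,2]
    m=(s>-15)&(s<40)&(abs(t)<22)&(z>190)&(z<255)
    print(f,m.sum())
    for lo in range(196,248,4):
        b=m&(z>=lo)&(z<lo+4)
        if b.sum()>2: print("  z",lo,b.sum(),"s",np.percentile(s[b],[5,25,50]).round(1),"t",np.percentile(t[b],[5,95]).round(1))
k=pickle.load(open("top.pkl","rb"))
P=cloud(k)
for v in range(196,218): print(v,[int(x) for x in k["img"][v,300:322:2].mean(1)], P[v,311].round(0), P[v,308].round(0))
```

```text
top.pkl 497
  z 200 3 s [5.5 5.6 5.6] t [-18.8   8.6]
  z 204 7 s [4.7 5.2 5.4] t [-9.3 14.7]
  z 212 13 s [4.6 4.8 5.1] t [-21.1  13.3]
  z 216 8 s [4.6 4.8 5.1] t [-16.8  12.5]
  z 220 16 s [4.5 4.8 5.1] t [-19.2  21. ]
  z 224 15 s [ 4.7  5.1 13.8] t [-19.8  21.7]
  z 228 37 s [ 4.5  5.5 11.5] t [-18.   20.7]
  z 232 50 s [ 4.7  6.1 12.2] t [-17.1  18.3]
  z 236 84 s [ 5.6  9.3 14.2] t [-12.9  14.7]
  z 240 119 s [ 8.3 16.  23.6] t [-17.3  16.8]
  z 244 133 s [25.3 28.1 31.9] t [-19.7  20.1]
top2.pkl 501
  z 204 7 s [4.8 4.9 5.9] t [-18.6  14.7]
  z 208 8 s [4.5 4.9 5.7] t [-19.7  13.8]
  z 212 9 s [4.6 4.8 5. ] t [-10.   16.1]
  z 216 7 s [4.6 4.9 5.2] t [-19.8  18.6]
  z 220 15 s [4.5 4.7 5.1] t [-19.   21.9]
  z 224 21 s [4.6 4.8 6. ] t [-18.9  21. ]
  z 228 30 s [ 4.9  6.1 10.3] t [-18.4  21.1]
  z 232 49 s [ 4.7  6.1 11.3] t [-16.   18.4]
  z 236 91 s [ 5.9 11.3 15.2] t [-14.6  14.8]
  z 240 113 s [ 6.6 14.6 23.6] t [-17.3  18.7]
  z 244 142 s [24.5 28.9 32.5] t [-19.5  19.1]
scene.pkl 229
  z 220 3 s [7.2 7.8 8.5] t [-19.6 -18.6]
  z 228 6 s [ 7.9  9.  10.4] t [-18.5 -14.6]

[... 1309 characters left out ...]
2] [665.   3. 216.] [664.   9. 220.]
210 [32, 25, 32, 47, 47, 45, 43, 40, 37, 32, 31] [665.   3. 206.] [663.   9. 215.]
211 [33, 29, 30, 39, 40, 37, 36, 34, 32, 32, 32] [707.   7.  13.] [664.   9. 202.]
212 [33, 33, 30, 34, 34, 33, 34, 33, 32, 31, 32] [704.   7.  15.] [703.  14.  17.]
213 [33, 32, 32, 32, 33, 32, 31, 32, 32, 31, 32] [702.   7.  14.] [702.  14.  13.]
214 [33, 34, 32, 32, 33, 32, 33, 31, 32, 31, 31] [699.   7.  15.] [699.  14.  16.]
215 [34, 33, 33, 32, 32, 33, 31, 32, 32, 30, 31] [697.   7.  13.] [697.  14.  14.]
216 [33, 33, 34, 32, 32, 32, 33, 31, 32, 32, 31] [694.   7.  15.] [695.  14.  12.]
217 [35, 33, 33, 33, 33, 31, 31, 31, 32, 31, 32] [692.   7.  14.] [692.  14.  15.]
```

{"method": "servo_tool", "body": {"steps": [[[0.01, 0.0025, 0], [0, 0, 0], -1], [[0.016, 0.004, 0], [0, 0, 0], -1], [[0.016, 0.004, 0], [0, 0, 0], -1], [[0.016, 0.004, 0], [0, 0, 0], -1], [[0.014, 0.0035, 0], [0, 0, 0], -1], [[0.009, 0.0023, 0], [0, 0, 0], -1], [[0.0032, 0.001, 0], [0, 0, 0], -1], [[0, 0, 0], [0, 0, 0], -1]]}}

```text
t: 18.18
ee_pos: [519.9, -35.6, 204.0]
orientation: [-3.118, -0.382, 0.0]
ft_force: [0.2, -0.6, -1.0]
width: 23.2
grasp_force: 30.0
```

{"method": "servo_tool", "body": {"steps": [[[0, 0, 0], [0, 0, 0], -1], [[0, 0, 0], [0, 0, 0], -1], [[0, 0, 0], [0, 0, 0], -1], [[0, 0, 0], [0, 0, 0], -1], [[0, 0, 0], [0, 0, 0], -1], [[0, 0, 0], [0, 0, 0], -1], [[0, 0, 0], [0, 0, 0], -1], [[0, 0, 0], [0, 0, 0], -1]]}}

```text
t: 18.85
ee_pos: [519.3, -35.9, 204.2]
orientation: [3.118, 0.381, 0.0]
ft_force: [-0.7, -0.3, -1.2]
width: 23.4
grasp_force: 30.0
```

```bash
cat >> f.py <<'E'
ax=np.array([np.cos(np.radians(14)),np.sin(np.radians(14))])
for n in ("top","scene"):
    k=ims[n]; P=cloud(k); hsv=cv2.cvtColor(k["img"],cv2.COLOR_BGR2HSV)
    s=(P[...,:2]-[661,-1.5])@ax; t=(P[...,:2]-[661,-1.5])@[-ax[1],ax[0]]; z=P[...,2]
    b=(z>205)&(z<238)&(abs(t)<22); f=b&(s>-12)&(s<12); q=b&(s<-30)&(s>-90)
    print(n,"lens face s",np.percentile(s[f],[5,25]).round(1),"tip s max",np.percentile(s[q],[98,100]).round(1), "t near tip",np.median(t[q&(s>-75)]).round(1))
b=ims["top"]["img"][170:290,265:365]; c=ims["scene"]["img"][90:330,230:550]
cv2.imwrite("pics/final.png",np.hstack([cv2.resize(b,(350,420),interpolation=2),cv2.resize(c,(440,420),interpolation=2)]))
E
python3 f.py 2 | grep -v "cam s"
```

```text
[519.3 -35.9 204.2] tool x 13.95 tool z [ 0.  0. -1.]
wrist 24121 s [-61.4  90.9]
  s -58 t 0.0 w 37.0 z [227.8 238.6]
  s -43 t -0.1 w 37.0 z [228.  238.5]
  s -28 t 0.0 w 28.0 z [219.9 231. ]
  s -13 t -0.0 w 24.0 z [223.6 232.2]
  s 2 t -0.1 w 26.0 z [221.8 232.3]
  s 17 t -2.4 w 31.0 z [223.2 232.4]
  s 32 t -0.7 w 39.0 z [227.4 240.4]
  s 47 t -0.6 w 39.0 z [228.  240.1]
  s 62 t -0.4 w 36.0 z [227.1 238.3]
  s 77 t -0.3 w 28.0 z [225.3 234.4]
  s 92 t -0.3 w 19.0 z [222.7 229.9]
scene 794 s [-61.   94.6]
  s -58 t -12.0 w 14.0 z [218.1 236.1]
  s -43 t -12.6 w 15.0 z [213.  237.1]
  s -28 t -4.4 w 26.0 z [211.7 229.5]
  s -13 t -5.9 w 35.0 z [216.3 247.2]
  s 2 t -5.2 w 38.0 z [225.3 240.4]
  s 17 t -1.1 w 39.0 z [218.8 243.1]
  s 32 t -4.8 w 31.0 z [226.4 239.8]
  s 47 t -2.1 w 39.0 z [212.6 239.8]
  s 62 t -0.9 w 37.0 z [213.4 237.9]
  s 77 t -2.2 w 26.0 z [214.4 234.4]
  s 92 t -1.6 w 20.0 z [214.8 229.9]
scene  top rect [707.3  10.3] [80.4 69.6] 12.8
top 341 s [-71.9 -33. ]
  s -73 t 0.2 w 27.0 z [227.  236.9]
  s -58 t -0.2 w 34.0 z [228.1 240. ]
  s -43 t -0.2 w 31.0 z [2
[... 341 characters left out ...]
                                                         ~~~~~~~~~~~~~^^^^^^^^^^^^^^^
    return _quantile_unchecked(
        a, q, axis, out, overwrite_input, method, keepdims, weights)
    return _ureduce(a,
                    func=_quantile_ureduce_func,
    ...<5 lines>...
                    overwrite_input=overwrite_input,
                    method=method)
    r = func(a, **kwargs)
    result = _quantile(arr,
                       quantiles=q,
    ...<2 lines>...
                       out=out,
                       weights=wgt)
    slices_having_nans = np.isnan(arr[-1, ...])
                                  ~~~^^^^^^^^^
IndexError: index -1 is out of bounds for axis 0 with size 0
```

{"method": "servo_tool", "body": {"steps": [[[0, 0, 0], [0, 0, 0], -1], [[0, 0, 0], [0, 0, 0], -1], [[0, 0, 0], [0, 0, 0], -1], [[0, 0, 0], [0, 0, 0], -1], [[0, 0, 0], [0, 0, 0], -1], [[0, 0, 0], [0, 0, 0], -1], [[0, 0, 0], [0, 0, 0], -1], [[0, 0, 0], [0, 0, 0], -1]]}}

```text
t: 19.67
ee_pos: [519.3, -35.9, 204.2]
orientation: [-3.118, -0.381, 0.0]
ft_force: [-0.4, -0.5, -1.1]
width: 23.1
grasp_force: 30.0
```

{"method": "servo_tool", "body": {"steps": [[[0, 0, 0], [0, 0, 0], -1], [[0, 0, 0], [0, 0, 0], -1], [[0, 0, 0], [0, 0, 0], -1], [[0, 0, 0], [0, 0, 0], -1], [[0, 0, 0], [0, 0, 0], -1], [[0, 0, 0], [0, 0, 0], -1], [[0, 0, 0], [0, 0, 0], -1], [[0, 0, 0], [0, 0, 0], -1]]}}

```text
t: 20.33
ee_pos: [519.3, -35.9, 204.2]
orientation: [-3.118, -0.381, 0.0]
ft_force: [0.5, -0.0, -0.2]
width: 23.3
grasp_force: 30.0
```

{"method": "servo_tool", "body": {"steps": [[[0, 0, 0], [0, 0, 0], -1], [[0, 0, 0], [0, 0, 0], -1], [[0, 0, 0], [0, 0, 0], -1], [[0, 0, 0], [0, 0, 0], -1], [[0, 0, 0], [0, 0, 0], -1], [[0, 0, 0], [0, 0, 0], -1], [[0, 0, 0], [0, 0, 0], -1], [[0, 0, 0], [0, 0, 0], -1]]}}

```text
t: 21.0
ee_pos: [519.3, -35.9, 204.2]
orientation: [-3.118, -0.381, -0.0]
ft_force: [0.2, -0.6, -0.2]
width: 23.4
grasp_force: 30.0
```

Run:
```python
from h import *
def mug(k):
    P=cloud(k); hsv=cv2.cvtColor(k["img"],cv2.COLOR_BGR2HSV); W=P[((hsv[...,0]<6)|(hsv[...,0]>172))&(hsv[...,1]>140)]
    W=W[(W[:,2]>90)&(W[:,1]>200)]; return W.mean(0).round(1)
k=cam("scene"); print(mug(k))
for _ in range(5): k=cam("scene")
print(mug(k)); t=cam("top")
b=t["img"][170:290,265:365]; c=k["img"][90:330,230:550]
cv2.imwrite("pics/final.png",np.hstack([cv2.resize(b,(350,420),interpolation=2),cv2.resize(c,(440,420),interpolation=2)]))
o=sensors.get_obs(); print(o["t"],np.array(o["ee_pos"]).round(1),o["grasp_force"])
```

```text
[576.9 316.3 177.7]
[577.1 323.9 177.6]
21.35 [519.3 -35.9 204.2] 29.99933660030365
```

View pics/final.png

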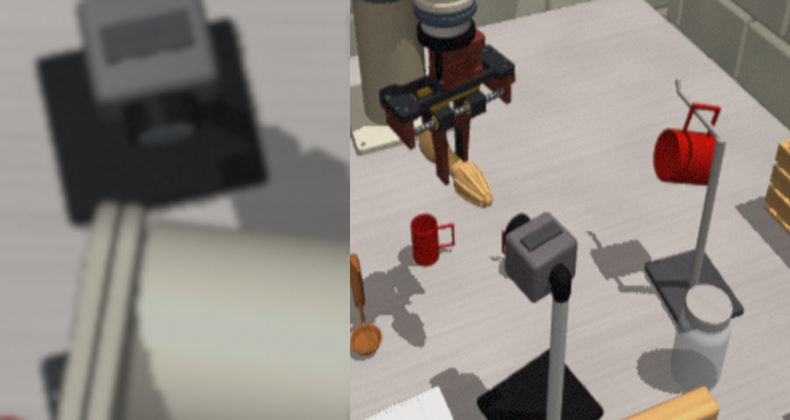

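The mug hangs on the hook at (690,150), swaying slightly, and the reamer tip at (490,203) points at the lens at (518,222). I give the mug a few more seconds to settle.

{"method": "servo_tool", "body": {"steps": [[[0, 0, 0], [0, 0, 0], -1], [[0, 0, 0], [0, 0, 0], -1], [[0, 0, 0], [0, 0, 0], -1], [[0, 0, 0], [0, 0, 0], -1], [[0, 0, 0], [0, 0, 0], -1], [[0, 0, 0], [0, 0, 0], -1], [[0, 0, 0], [0, 0, 0], -1], [[0, 0, 0], [0, 0, 0], -1]]}}

```text
t: 22.02
ee_pos: [519.3, -35.9, 204.2]
orientation: [-3.118, -0.381, -0.0]
ft_force: [-0.5, 0.5, -1.6]
width: 23.1
grasp_force: 30.0
```

{"method": "servo_tool", "body": {"steps": [[[0, 0, 0], [0, 0, 0], -1], [[0, 0, 0], [0, 0, 0], -1], [[0, 0, 0], [0, 0, 0], -1], [[0, 0, 0], [0, 0, 0], -1], [[0, 0, 0], [0, 0, 0], -1], [[0, 0, 0], [0, 0, 0], -1], [[0, 0, 0], [0, 0, 0], -1], [[0, 0, 0], [0, 0, 0], -1]]}}

```text
t: 22.68
ee_pos: [519.3, -35.9, 204.2]
orientation: [3.118, 0.381, 0.0]
ft_force: [-0.4, -0.1, -1.2]
width: 23.5
grasp_force: 30.0
```

{"method": "servo_tool", "body": {"steps": [[[0, 0, 0], [0, 0, 0], -1], [[0, 0, 0], [0, 0, 0], -1], [[0, 0, 0], [0, 0, 0], -1], [[0, 0, 0], [0, 0, 0], -1], [[0, 0, 0], [0, 0, 0], -1], [[0, 0, 0], [0, 0, 0], -1], [[0, 0, 0], [0, 0, 0], -1], [[0, 0, 0], [0, 0, 0], -1]]}}

```text
t: 23.35
ee_pos: [519.3, -35.9, 204.2]
orientation: [-3.118, -0.381, 0.0]
ft_force: [0.3, 0.1, -0.5]
width: 23.4
grasp_force: 30.0
```

{"method": "servo_tool", "body": {"steps": [[[0, 0, 0], [0, 0, 0], -1], [[0, 0, 0], [0, 0, 0], -1], [[0, 0, 0], [0, 0, 0], -1], [[0, 0, 0], [0, 0, 0], -1], [[0, 0, 0], [0, 0, 0], -1], [[0, 0, 0], [0, 0, 0], -1], [[0, 0, 0], [0, 0, 0], -1], [[0, 0, 0], [0, 0, 0], -1]]}}

```text
t: 24.02
ee_pos: [519.3, -35.9, 204.2]
orientation: [3.118, 0.381, 0.0]
ft_force: [0.2, 0.5, -0.1]
width: 23.5
grasp_force: 30.0
```

{"method": "servo_tool", "body": {"steps": [[[0, 0, 0], [0, 0, 0], -1], [[0, 0, 0], [0, 0, 0], -1], [[0, 0, 0], [0, 0, 0], -1], [[0, 0, 0], [0, 0, 0], -1], [[0, 0, 0], [0, 0, 0], -1], [[0, 0, 0], [0, 0, 0], -1], [[0, 0, 0], [0, 0, 0], -1], [[0, 0, 0], [0, 0, 0], -1]]}}

```text
t: 24.68
ee_pos: [519.3, -35.9, 204.2]
orientation: [3.118, 0.381, 0.0]
ft_force: [-0.1, 0.4, -0.7]
width: 23.5
grasp_force: 30.0
```

```bash
python3 -c "
from workcell import close_job; print(close_job())"
```

```text
the job is handed in; nothing more can be done
None
```

I handed the job in at about 25 s: the mug hangs on the hook (still swaying slightly when last seen at 21 s) and the reamer is held level in line with the lens, its tip an estimated 60 mm away, since the arm hid the tip from the top camera.

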